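Clamp a cake mould in the bench fixture

ROBOT

A 6-joint arm with a two-finger parallel gripper is mounted at the origin on the work surface. World frame = base frame: x ahead of the robot, y to its left, z up, the work surface at z = 0. Lengths are in m, angles in degrees, forces in N, time in s.
With the tool pointing down it reaches from about 0.25 to 0.725 m from the base axis. Payload 9.7 kg.
Tool frame: the origin (TCP) lies midway between the tips of the shut fingers; the grasp point (between the pads) lies bot.hold_point_z behind it (bot.hold_point_z is the distance from the TCP to the grasp point, in m); z points along the fingers, y is the line along which they close (so a half turn about z gives the same grasp; the last joint's range is limited). The gripper opens to 85 mm and grips with 20 to 120 N. Pads are 22 mm wide; open, the fingers measure 114 mm over their backs; the gripper's body (76 mm by 85 mm) begins 54 mm behind the grasp point. The pads swing forward as they close: fully open they stand 13 mm farther back than shut.
Start: joints at [69.5, 4.979, 10.078, 95.1, 0, 90], TCP at [0.193, 0.515, 0.231] pointing down, gripper open.
Joint ranges: [-179.16, 179.16], [-48.56, 103.87], [-65.8, 70.77], [-126.05, 130.52], [-82.76, 87.17], [-180, 180]. Speed limits (degrees/s): [127.2, 127.2, 147.25, 180, 180, 180].

INTERFACE

Orientations are given as [roll, pitch, yaw] about the fixed x, y, z axes, in that order (R = Rz(yaw) Ry(pitch) Rx(roll)).
In Python, from workcell import bot, camera, camera_model, ticket gives the robot as it stands.
- The arm moves only by the tool send_rows, never from a script. Its argument "targets" is text: rows parted by semicolons, each of 5 numbers parted by spaces: the shift along the tool's x, y, z in mm, then the turn about the tool's z in degrees, then the closure in counts, from 0 (fully open) to 255 (shut). A call has 1 to 20 rows; each row is the pose to reach, as a shift and turn from the pose commanded when the call began, along the tool's axes at that moment; what a row does not reach only later rows make up. A row lasts 1/8 s, in which the tool goes at most 62.5 mm and 10.7 degrees, less where a joint would pass 70% of its speed; a pose out of reach is approached as far as the arm can. A call with a gripper value outside its range is refused whole. The fingers move at their own pace and stop on an object; "newtons" is the grip in N (left out, the last holds). Time passes only in rows, so rows that repeat a pose let the fingers close. It gives the time, the measured TCP pose, the force, the opening and the grip force at its end, in the units of the state.
- bot.get_obs(): the state, without advancing time (a new reading comes with each control period).
- camera(name): name is "scene" or "top"; returns the picture (400x640x3 uint8, blue, green, red); there is no depth.
- camera_model(name): a dict with "K" (3x3 intrinsics, pixels), "pose" (4x4, takes a point from camera to world coordinates). Camera axes: x right, y down, z forward; pixel columns grow to the right and rows downward; lengths in m; the calibration is good to about 2 mm. A picture is of the moment at which its call begins. camera_model takes no time and is no camera call.
- ticket.job_done(): hands the job in; it is judged then, once.
The state is a dict: "time": time; "q": joint angles; "qd": joint speeds; "joint_efforts": joint torques, N m; "ee_pos": TCP position; "tcp_rot": TCP orientation; "wrist_force": force on the tool from outside, world axes, zero at the start; "torque": the same for the moment, N m; "opening": finger opening in m; "grasp_force": force on a finger pad.
Only numpy, scipy, OpenCV 4.12 (cv2) and the standard library are available. Lean on these libraries where they do the work, as an engineer would, in place of code of your own. Each camera call takes 0.05 s, during which the arm holds its last target. There are 200 camera calls.

TASK

Set the loose wooden cake mould flat on the plywood fixture board and slide it gently home, flush against both aluminium fences, then push the toggle clamp's handle down over center until it locks, so that the rubber pad holds the mould there by itself. Feel for the clamp's stop and never load the handle with more than about 35 N; leave the other things on the table alone.

Things in the scene. Friction and masses are not known exactly. Their poses are not given: they have to be found in the camera images.
- jig: Fixture: plywood board 160 (x) x 270 (y) x 18 mm thick, fixed to the table. Origin on the table under the centre of the seat; the board runs x -80 to 80, y -80 to 190. A mould that is home has its centre at x 0, y 0, z 38 mm here, its long side along y, touching the back fence (+x side) and the side fence (+y side).
- back_fence (a point): Middle of the back fence's top edge, at x 30, y 0, z 30 mm of the fixture. The fence's face looks to the fixture's -x; it is an aluminium bar 90 mm long (along y), 16 mm thick, 12 mm high above the board.
- side_fence (a point): Middle of the side fence's top edge, at x 0, y 55, z 30 mm of the fixture. The fence's face looks to the fixture's -y; it is an aluminium bar 50 mm long (along x), 12 mm thick, 12 mm high above the board.
- mould_mid (a point): Centre of the loose beech cake mould, a block 60 (x) x 110 (y) x 40 (z) mm, 170 g, with two round pockets 34 mm wide, 14 mm deep in its top, 33 mm to each side of its middle along y. z points up. Either end may go first.
- mould: The mould as a body; origin at the centre of its underside.
- clamp_pivot (a point): Pivot of the clamp's handle, at x 0, y 144, z 64 mm of the fixture; the handle swings in the fixture's y-z plane. The steel clamp stands beyond the side fence: foot x -30 to 30, y 80 to 155 mm, bracket and link up to z 115. Its arm, while open, stands upright at y 45 to 130, up to z 195, clear of the seat; closing the handle swings it over to -y and down onto the mould.
- handle_grip (a point): Centre of the handle's black rubber grip, a round bar 20 mm thick, 80 mm long, 120 mm from clamp_pivot; its y axis points along the handle, away from the pivot. Open, the handle rises on the fixture's +y side, 54 to 85 degrees above level, and stays where it is left. It closes as the grip is pushed outward (+y) and down around the pivot.
- handle: The handle, origin at its pivot. Its stop is set differently each time: locked, it rests anywhere from 17 degrees above to 9 below level. Over the last 20 degrees the pad presses on the mould and the grip pushes back with up to about 10 N, which fades and reverses 5 degrees before the stop (over center). On the stop the grip yields about 1 mm per 4 N: 15 to 20 N means locked. Let go before center, it springs back.
- pad_face (a point): Underside centre of the clamp's rubber pad, 18 mm across, at the end of the arm; the clamp is springy, and locked on the mould the pad presses with about 22 N. Without a mould it ends lower, about 45 mm above the table.
- clamp_pad: The same pad as a body.
- cake1: Bystander: round cake in a paper cup, 68 mm wide, 27 mm high.
- cake2: Bystander: another such cake.
- cake3: Bystander: another such cake.
- tape: Bystander: cardboard tape roll, 90 mm wide, 45 mm high.
- tin: Bystander: small metal tin, 37 mm wide, 24 mm high, standing on the fixture's board beside the clamp, at x -55, y 150 in its frame.
- brush: Bystander: brush 200 mm long.
- bowl: Bystander: white bowl, 120 mm wide, 50 mm high.
Mind the look-alikes: they are no part of the job. Leave any turquoise look-alike of the mould alone.

How it is judged:
By the outcome, as a careful person would: the job done as asked, in the order asked, and still so for the second after the job is handed in, with the robot touching nothing.
It also fails if it takes over 72 s, if anything falls off the work surface, if the arm or the gripper's body presses on something with over 40 N, if the wrist force passes 120 N, or if a joint passes its speed limit or range.

## Working session

There is one attempt and no reset: what is moved stays moved. The work goes in short steps, Python scripts to look and compute and a tool call to move; the robot and the scene stay as the last step left them, time stands still between calls to the robot, and variables do not carry over. Pictures are saved under pics/ and viewed, at most 10 in all, crops included, and the job is handed in when it is done.

Besides the shell and the picture viewer there is one more tool, called after "Request:" as a command line: name --argument value ..., lists and objects as JSON in quotes. send_rows: Moves the arm, as the interface text tells. Its arguments: {"type":"object","properties":{"targets":{"type":"string"},"newtons":{"type":"number"}},"required":["targets"]}

```bash
mkdir -p pics; ls; python3 - <<'E'
from workcell import bot,camera,camera_model
import cv2
for n in("scene","top"):
    cv2.imwrite(f"pics/{n}0.png",camera(n)); m=camera_model(n); print(n,m["K"],m["pose"])
print(bot.get_obs(),bot.hold_point_z)
E
```

```text
pics
scene [[471.73146816   0.         317.07252914]
 [  0.         471.73146816 199.71570427]
 [  0.           0.           1.        ]] [[-0.78682211  0.49657054 -0.36650876  0.93013619]
 [ 0.61703244  0.61993175 -0.48472217  0.49987827]
 [-0.01348833 -0.60753792 -0.79417614  1.13933023]
 [ 0.          0.          0.          1.        ]]
top [[458.16947234   0.         328.37419346]
 [  0.         458.16947234 201.00098489]
 [  0.           0.           1.        ]] [[ 0.01141285 -0.98620578  0.16512999  0.25616245]
 [-0.99972604 -0.00787888  0.02204036 -0.11236113]
 [-0.02043529 -0.16533629 -0.98602551  1.43823173]
 [ 0.          0.          0.          1.        ]]
{'time': 0.1, 'q': array([ 6.95010785e+01,  5.00924468e+00,  1.00395385e+01,  9.50998383e+01,
       -1.17958984e-04,  9.00002677e+01]), 'qd': array([ 0.03317741, -0.04771545,  0.16475922, -0.07489546, -0.02492545,
        0.07043898]), 'joint_efforts': array([ 3.35538853e-04, -5.21562552e+01,  4.65652263e+01,  1.60662259e-02,
        4.28685098e-05,  1.98303292e-05]), 'ee_pos': array([0.19253385, 0.51498304, 0.23064641]), 'tcp_rot': array([-1.79930456e+02,  1.18283771e-04,  1.59500811e+02]), 'wrist_force': array([ 0.29850516, -0.1489382 , -0.06486116]), 'torque': array([ 0.04275518, -0.01874582, -0.03560923]), 'grasp_force': 0.0, 'opening': 0.08560204820834677} 0.0187
```

View pics/scene0.png

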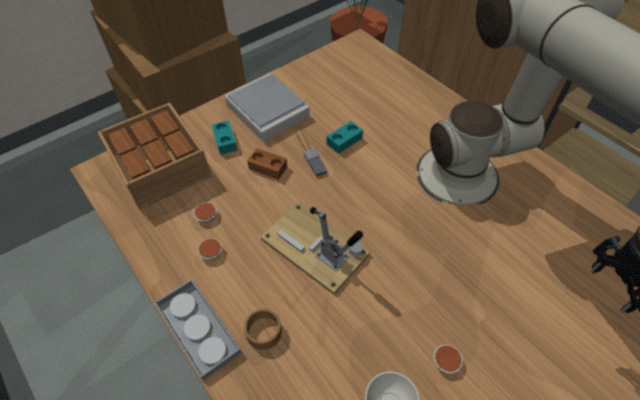

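View pics/top0.png

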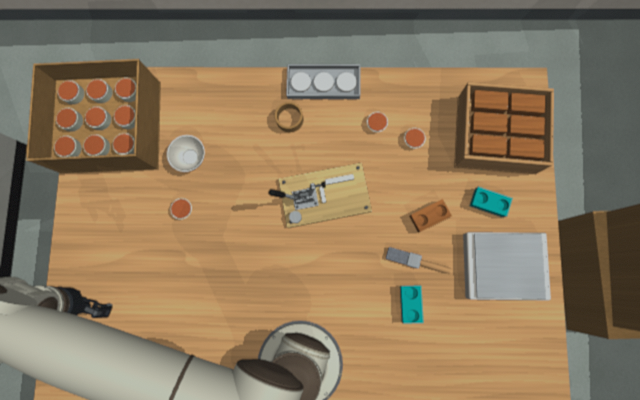

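The scene view shows the brown two-pocket mould at (267,163), turquoise look-alikes at (224,137) and (345,137), and the fixture at (315,247). In the top view the brown mould is at (430,215), the turquoise ones at (491,201) and (411,304), and the brown boxed blocks near (508,118). I choose the loose brown one at top (430,215). Next is the close crop and the measurements.

```bash
cat > h.py <<'E'
import numpy as np,cv2
from workcell import bot,camera,camera_model
def ray(n,uv):
    m=camera_model(n);P=np.array(m["pose"]);d=np.linalg.inv(m["K"])@[uv[0],uv[1],1.]
    return P[:3,3],P[:3,:3]@d
def onz(n,uv,z):
    o,d=ray(n,uv);return o+d*(z-o[2])/d[2]
def proj(n,p):
    m=camera_model(n);c=np.linalg.inv(m["pose"])@np.append(p,1);q=np.array(m["K"])@c[:3];return q[:2]/q[2]
def tri(a,b):
    (o,d),(p,e)=ray("top",a),ray("scene",b);d=d/np.linalg.norm(d);e=e/np.linalg.norm(e)
    s=np.linalg.lstsq(np.c_[d,-e],p-o,rcond=None)[0];A,B=o+s[0]*d,p+s[1]*e
    return (A+B)/2,np.linalg.norm(A-B)
E
python3 - <<'E'
from h import *
t=cv2.imread("pics/top0.png");s=cv2.imread("pics/scene0.png")
a=cv2.resize(t[155:235,225:465],None,fx=3.3,fy=3.3,interpolation=cv2.INTER_CUBIC)
b=cv2.resize(s[140:300,230:390],None,fx=2,fy=2,interpolation=cv2.INTER_CUBIC)
c=np.zeros((a.shape[0]+b.shape[0],a.shape[1],3),np.uint8);c[:a.shape[0]]=a;c[a.shape[0]:,:b.shape[1]]=b
cv2.imwrite("pics/crop0.png",c);print(c.shape)
for n,im,(x0,y0,x1,y1) in(("top",t,(405,195,455,235)),("scene",s,(240,140,292,185))):
    h=cv2.cvtColor(im[y0:y1,x0:x1],cv2.COLOR_BGR2HSV).astype(int)
    print(n,h[0,0],h[(y1-y0)//2,(x1-x0)//2])
    B=im[y0:y1,x0:x1].astype(int)
    m=((h[...,1]>150)|(h[...,2]<110)).astype(np.uint8)
    k=max(cv2.findContours(m,0,1)[0],key=cv2.contourArea)
    r=cv2.minAreaRect(k.astype(np.float32)+[x0,y0] if 0 else (k+np.array([x0,y0])).astype(np.float32));print(r)
    if n=="top":print([onz(n,p,.038).round(4).tolist() for p in cv2.boxPoints(r)],onz(n,r[0],.038))
E
```

```text
(584, 792, 3)
top [ 16 122 192] [ 13 162 156]
((429.7000427246094, 215.4000244140625), (18.335756301879883, 37.565940856933594), 63.43495178222656)
[[0.4472, -0.3287, 0.038], [0.5004, -0.4329, 0.038], [0.4495, -0.4564, 0.038], [0.3969, -0.3527, 0.038]] [ 0.44833685 -0.3926214   0.038     ]
scene [ 15 113 163] [ 12 150 121]
((269.6416931152344, 166.09274291992188), (44.227088928222656, 23.489225387573242), 19.179006576538086)
```

View pics/crop0.png

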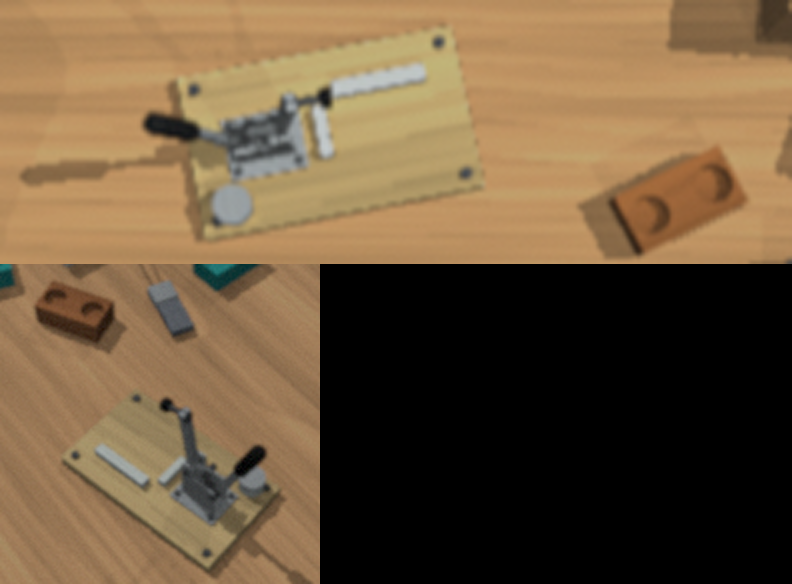

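The crop confirms the brown mould upright with its pockets up, top face corners at crop (616,200), (717,148), (747,200), (641,253). The board's corners are at (178,78), (450,28), (484,185), (203,240), with the back fence, side fence, open arm and handle all visible. Now I'll fit the fixture's pose.

```bash
python3 - <<'E'
from h import *
f=lambda x,y:(225+(x+.5)/3.3-.5,155+(y+.5)/3.3-.5)
def rigid(A,B):
    A=np.array(A,float);B=np.array(B);a,b=A.mean(0),B.mean(0);U,S,V=np.linalg.svd((A-a).T@(B-b));
    R=V.T@np.diag([1,np.linalg.det(V.T@U.T)])@U.T;return np.degrees(np.arctan2(R[1,0],R[0,0])),b-R@a,np.linalg.norm((A-a)@R.T+b-B,axis=1)
w=[onz("top",f(*p),.018)[:2] for p in[(178,78),(450,28),(484,185),(203,240)]]
print("board",rigid([[.08,.19],[.08,-.08],[-.08,-.08],[-.08,.19]],w))
# screen-based board from mask
t=cv2.imread("pics/top0.png");h=cv2.cvtColor(t,cv2.COLOR_BGR2HSV);print(h[215,340],h[240,340])
w=[onz("top",f(*p),.04)[:2] for p in[(616,200),(717,148),(747,200),(641,253)]]
print("mould",rigid([[.03,.055],[.03,-.055],[-.03,-.055],[-.03,.055]],w))
g=lambda x,y:(230+(x+.5)/2-.5,140+(y-264+.5)/2-.5)
w=[onz("scene",g(*p),.018)[:2] for p in[(212,570),(64,461),(136,396),(281,491)]]
print("board scene",rigid([[.08,.19],[.08,-.08],[-.08,-.08],[-.08,.19]],w))
print("backf", [onz("top",f(*p),.03)[:2].round(4) for p in[(332,84),(426,64),(427,79),(333,97)]])
print("sidef", [onz("top",f(*p),.03)[:2].round(4) for p in[(313,103),(322,103),(334,156),(322,158)]])
print("grip ends",tri(f(197,130),g(237,468)),tri(f(148,122),g(261,452)))
print("padtip",tri(f(325,98),g(167,406)))
E
```

```text
board (np.float64(11.284710434048385), array([ 0.52495777, -0.12139815]), array([0.00218122, 0.002283  , 0.00215307, 0.0008756 ]))
[ 20 107 177] [ 16 123 182]
mould (np.float64(27.07568646641914), array([ 0.44842695, -0.39561423]), array([0.00374099, 0.00236467, 0.00253247, 0.002996  ]))
board scene (np.float64(12.313362434313628), array([ 0.52818576, -0.1134629 ]), array([0.00497858, 0.0043806 , 0.00737541, 0.00413885]))
backf [array([ 0.5585, -0.0703]), array([ 0.5786, -0.1597]), array([ 0.564 , -0.1607]), array([ 0.5459, -0.0714])]
sidef [array([ 0.5399, -0.0525]), array([ 0.54  , -0.0611]), array([ 0.489 , -0.0731]), array([ 0.487 , -0.0618])]
grip ends (array([0.49182721, 0.04390464, 0.14401639]), np.float64(0.0010506917758551183)) (array([0.48581585, 0.07626425, 0.21288697]), np.float64(0.0006626555617489122))
padtip (array([ 0.51460993, -0.06818797,  0.17431766]), np.float64(0.0017811711759967354))
```

```bash
cat >> h.py <<'E'
from scipy.spatial.transform import Rotation as Ro
O=np.array([.526,-.119]);YAW=11.5
def jig(x,y):  # mm in fixture -> world xy
    c,s=np.cos(np.radians(YAW)),np.sin(np.radians(YAW));return O+np.array([c*x-s*y,s*x+c*y])/1e3
def go(p,yaw):
    o=bot.get_obs();R=Ro.from_euler("xyz",o["tcp_rot"],degrees=True)
    d=R.inv().apply(np.array(p)-o["ee_pos"])*1e3
    t=-((yaw-o["tcp_rot"][2]+180)%360-180)
    print("shift",d.round(1),"turn",round(t,1),"t",o["time"],"F",o["wrist_force"].round(1))
E
python3 -c "
from h import *
go([.46,-.418,.12],117);print(jig(0,144),jig(0,55),jig(30,0))"
```

```text
shift [-577.3 -780.1  111.6] turn 42.5 t 0.1 F [ 0.3 -0.1 -0.1]
[0.49729102 0.02210916] [ 0.51503476 -0.06510414] [ 0.55539774 -0.11301896]
```

Request:
send_rows --targets "-40 -54 0 3 0;-80 -108 0 6 0;-120 -162 0 9 0;-160 -216 0 12 0;-200 -270 0 15 0;-240 -324 0 18 0;-280 -378 0 21 0;-320 -432 0 24 0;-360 -486 0 27 0;-400 -540 0 30 0;-440 -594 0 33 0;-480 -648 0 36 0;-520 -702 20 39 0;-550 -740 60 42.5 0;-577 -780 112 42.5 0;-577 -780 112 42.5 0;-577 -780 112 42.5 0;-577 -780 112 42.5 0"

```text
time: 2.35
ee_pos: [0.4596, -0.4172, 0.119]
tcp_rot: [-180.0, -0.1, 117.0]
wrist_force: [0.0, 0.3, -0.0]
opening: 0.0853
grasp_force: 0.0
```

```bash
python3 -c "
from h import *
go([.46,-.418,.017],117);print(bot.get_obs()['q'])
a=camera('top')[170:270,380:500];b=camera('scene')[100:220,200:330]
c=np.hstack([cv2.resize(a,(400,333)),cv2.resize(b,(390,333))]);cv2.imwrite('pics/hov.png',c)"
```

```text
shift [ -1.   0. 102.] turn -0.0 t 2.35 F [ 0.   0.3 -0. ]
[-4.22382504e+01  1.39982321e+01  7.88668871e+00  8.39651594e+01
  8.49056181e-03  2.07839775e+01]
```

View pics/hov.png

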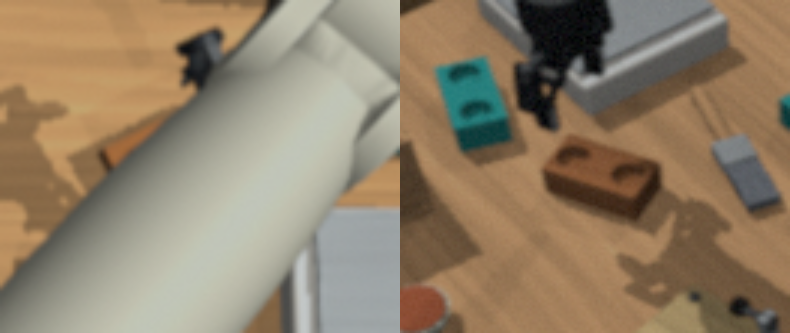

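The hover view shows the brown mould at crop (603,175), with the gripper above it and the turquoise look-alike at (475,105) beside it. I'll check that the fingers will be clear of it.

```bash
python3 -c "
from h import *
u=proj('scene',[.46,-.418,.119]);print(u,(u-[200,100])*[3,2.775])
R=lambda a:np.array([[np.cos(a),-np.sin(a)],[np.sin(a),np.cos(a)]])
r=R(np.radians(27))
for s in(-1,1):
  p=np.array([.46,-.418])+r@[s*.057,0];print('finger back',p)
t=cv2.imread('pics/top0.png')
h=cv2.cvtColor(t,cv2.COLOR_BGR2HSV);m=cv2.inRange(h,(80,120,50),(95,255,255))
for k in cv2.findContours(m,0,1)[0]:
  if cv2.contourArea(k)>100: print([onz('top',p,.038)[:2].round(3).tolist() for p in cv2.boxPoints(cv2.minAreaRect(k))])
# independent check of mould in scene: top corners
f=lambda x,y:(230+(x+.5)/2-.5,140+(y-264+.5)/2-.5)
print([onz('scene',f(*p),.04)[:2].round(3).tolist() for p in[(38,306),(102,329),(113,309),(52,284)]])
"
```

```text
[256.70459184 139.37955761] [170.11377552 109.27827236]
finger back [ 0.40921263 -0.44387746]
finger back [ 0.51078737 -0.39212254]
[[0.234, -0.299], [0.238, -0.36], [0.13, -0.363], [0.127, -0.303]]
[[0.482, -0.517], [0.54, -0.538], [0.504, -0.645], [0.446, -0.623]]
[[0.495, -0.426], [0.444, -0.325], [0.407, -0.347], [0.452, -0.452]]
```

Request:
send_rows --targets "0 0 30 0 0;0 0 60 0 0;0 0 80 0 0;0 0 95 0 0;0 0 102 0 0;0 0 102 0 0;0 0 102 0 100;0 0 102 0 130;0 0 102 0 130;0 0 102 0 130;0 0 102 0 130;0 0 102 0 130" --newtons 30

```text
time: 3.95
ee_pos: [0.4604, -0.418, 0.0183]
tcp_rot: [180.0, 0.1, 117.0]
wrist_force: [0.1, 0.0, 5.2]
opening: 0.0592
grasp_force: 33.9
```

```bash
python3 -c "
from h import *
print(jig(-12,-47))
go([*jig(-12,-47),.115],101.5)"
```

```text
[ 0.5236112  -0.16744888]
shift [194.3 170.1 -96.9] turn 15.5 t 3.95 F [0.1 0.  5.2]
```

Request:
send_rows --targets "0 0 -30 0 130;0 0 -60 0 130;0 0 -97 0 130;30 26 -97 3 130;60 52 -97 6 130;90 78 -97 9 130;120 104 -97 12 130;150 130 -97 15.5 130;175 153 -97 15.5 130;194 170 -97 15.5 130;194 170 -97 15.5 130;194 170 -97 15.5 130;194 170 -97 15.5 130"

```text
time: 5.58
ee_pos: [0.523, -0.1682, 0.1141]
tcp_rot: [-180.0, -0.0, 101.4]
wrist_force: [0.0, 0.7, -2.2]
opening: 0.0594
grasp_force: 33.8
```

```bash
python3 -c "
from h import *
go([*jig(-12,-47),.035],101.5)
b=camera('scene')[130:310,200:400];a=camera('top')[150:240,260:380]
c=np.hstack([cv2.resize(b,(500,450)),cv2.resize(a,(290,450*90//120)) if 0 else cv2.copyMakeBorder(cv2.resize(a,(290,217)),0,233,0,0,0)]);cv2.imwrite('pics/seat.png',c)"
```

```text
shift [ 0.6  0.8 79.1] turn -0.1 t 5.575 F [ 0.   0.7 -2.2]
```

View pics/seat.png

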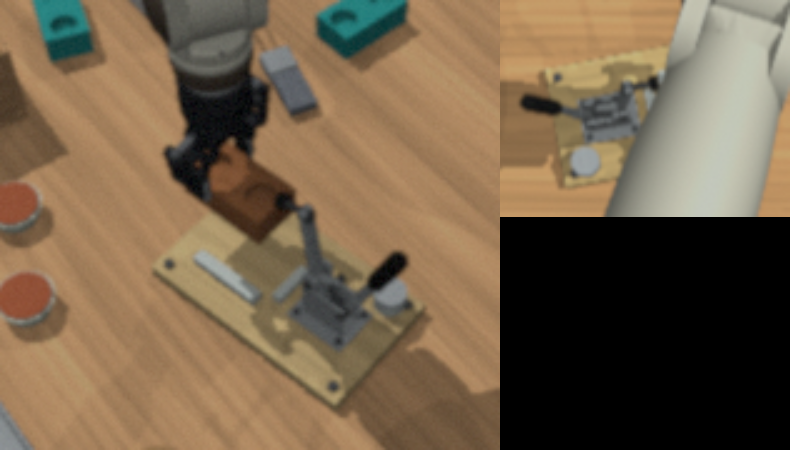

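The picture shows the mould held over the seat, its +y end short of the open arm's pad (288,202), with the seat clear below. I'll lower it and watch the force.

Request:
send_rows --targets "0 0 25 0 130;0 0 45 0 130;0 0 58 0 130;0 0 66 0 130;0 0 70 0 130;0 0 73 0 130;0 0 75 0 130;0 0 76 0 130;0 0 76 0 130"

```text
time: 6.8
ee_pos: [0.5234, -0.1675, 0.0384]
tcp_rot: [180.0, 0.0, 101.5]
wrist_force: [-0.5, -0.8, -2.0]
opening: 0.0592
grasp_force: 33.8
```

Request:
send_rows --targets "0 0 1 0 130;0 0 2 0 130;0 0 2 0 130;0 0 2 0 130"

```text
time: 7.3
ee_pos: [0.5233, -0.1675, 0.0363]
tcp_rot: [180.0, 0.0, 101.5]
wrist_force: [0.8, -0.2, -1.5]
opening: 0.0594
grasp_force: 33.9
```

Request:
send_rows --targets "0 0 1 0 130;0 0 1 0 130;0 0 1 0 100;0 0 1 0 50;0 0 1 0 50;0 0 1 0 50;0 0 1 0 50"

```text
time: 8.18
ee_pos: [0.5233, -0.1675, 0.0352]
tcp_rot: [-180.0, -0.0, 101.5]
wrist_force: [0.8, -0.0, -0.3]
opening: 0.0683
grasp_force: 0.0
```

```bash
python3 -c "
from h import *
go([*jig(0,-47),.035],101.5);print(bot.get_obs()['opening'])
b=camera('scene')[170:300,220:370]
cv2.imwrite('pics/rel.png',cv2.resize(b,(690,598),interpolation=cv2.INTER_CUBIC))"
```

```text
shift [-0.  12.3  0.2] turn -0.0 t 8.175 F [ 0.8 -0.  -0.3]
0.06829050099213171
```

View pics/rel.png

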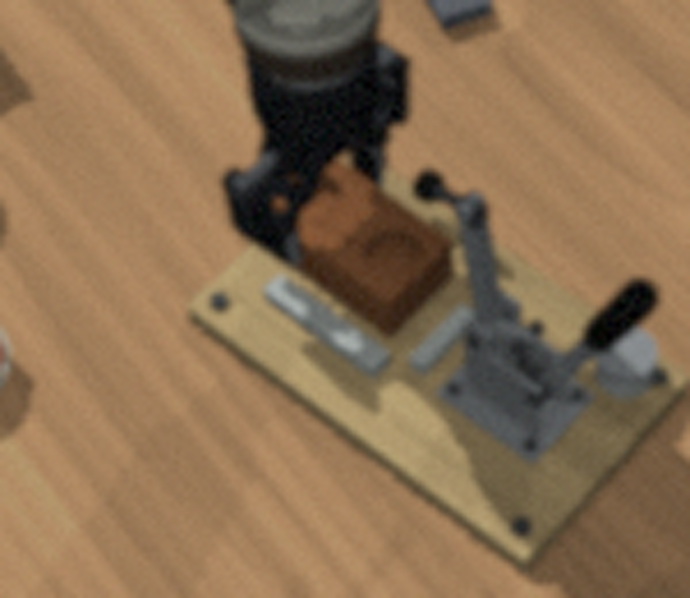

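The mould sits flat on the board at (375,240), about 12 mm off the back fence (325,325) and 20 mm off the side fence (440,340). I'll centre the fingers on it and push it towards the back fence.

Request:
send_rows --targets "10 0 0 0 50;20 0 0 0 50;25 0 0 0 50;25 4 0 0 50;25 7 0 0 50;25 10 0 0 50;25 12 0 0 50;25 14 0 0 50;25 14 0 0 50"

```text
time: 9.35
ee_pos: [0.5323, -0.1402, 0.0352]
tcp_rot: [180.0, 0.0, 101.5]
wrist_force: [-0.0, -0.8, 0.3]
opening: 0.0681
grasp_force: 0.2
```

Request:
send_rows --targets "0 1 0 0 50;0 2 0 0 50;0 3 0 0 50;0 3 0 0 50"

```text
time: 9.85
ee_pos: [0.535, -0.1395, 0.0352]
tcp_rot: [180.0, -0.0, 101.5]
wrist_force: [-0.5, -0.7, -0.7]
opening: 0.0688
grasp_force: 0.5
```

Request:
send_rows --targets "0 1 0 0 50;0 2 0 0 50;0 2 0 0 50;0 2 0 0 50"

```text
time: 10.35
ee_pos: [0.5352, -0.1396, 0.0351]
tcp_rot: [-179.8, 0.0, 101.5]
wrist_force: [-10.4, -3.1, 5.1]
opening: 0.0686
grasp_force: 5.5
```

Request:
send_rows --targets "0 -3 0 0 50;0 -6 0 0 50;0 -6 -25 0 50;0 -6 -50 0 100;-40 -6 -50 0 200;-80 -6 -50 0 255;-80 -6 -50 0 255;-80 -6 -25 0 255;-80 -6 -3 0 255;-80 -6 -3 0 255;-72 -6 -3 0 255;-66 -6 -3 0 255;-62 -6 -3 0 255;-58 -6 -3 0 255;-54 -6 -3 0 255;-50 -6 -3 0 255;-50 -6 -3 0 255" --newtons 30

```text
time: 12.48
ee_pos: [0.5408, -0.1889, 0.0381]
tcp_rot: [-180.0, -0.0, 101.5]
wrist_force: [-0.5, -1.5, 0.9]
opening: -0.0001
grasp_force: 0.3
```

```bash
cat >>h.py <<'E'
def jl():
    o=bot.get_obs();R=Ro.from_euler("z",-YAW,degrees=True).as_matrix();p=o["ee_pos"]-[*O,0];print("jig",(R@p*1e3).round(1),"F",(R@o["wrist_force"]).round(1),"q",o["q"].round(0),"rot",o["tcp_rot"].round(1),"t",o["time"])
E
python3 -c "
from h import *
jl()"
```

```text
jig [  0.6 -71.5  38.1] F [-0.8 -1.4  0.9] q [-19.   9.  -7.  74.   0.  59.] rot [-180.    -0.   101.5] t 12.475
```

Request:
send_rows --targets "2 0 0 0 255;4 0 0 0 255;5 0 0 0 255;5 0 0 0 255"

```text
time: 12.98
ee_pos: [0.5403, -0.1872, 0.0389]
tcp_rot: [-180.0, 0.3, 101.4]
wrist_force: [-0.7, -15.9, 2.5]
opening: 0.0001
grasp_force: 7.6
```

Request:
send_rows --targets "1 0 0 0 255;1 0 0 0 255;1 0 0 0 255"

```text
time: 13.35
ee_pos: [0.5403, -0.1871, 0.0392]
tcp_rot: [-180.0, 0.4, 101.4]
wrist_force: [-0.2, -18.8, 3.2]
opening: 0.0004
grasp_force: 9.7
```

Request:
send_rows --targets "-4 0 0 0 255;-10 0 0 0 255;-10 0 -30 0 150;-10 0 -52 0 50;15 0 -52 0 45;35 0 -52 0 45;35 0 -52 0 45;35 0 -25 0 45;35 0 0 0 45;35 0 2 0 45;35 0 2 0 45;35 2 2 0 45;35 3 2 0 45;35 4 2 0 45;35 4 2 0 45"

```text
time: 15.22
ee_pos: [0.5368, -0.1485, 0.0364]
tcp_rot: [-180.0, 0.0, 101.5]
wrist_force: [-1.5, -0.9, 0.2]
opening: 0.0705
grasp_force: 0.8
```

```bash
python3 -c "
from h import *
jl()"
```

```text
jig [  4.7 -31.1  36.4] F [-1.7 -0.5  0.2] q [-15.   7. -10.  74.  -0.  63.] rot [-180.     0.   101.5] t 15.225
```

Request:
send_rows --targets "0 1 0 0 45;0 2 0 0 45;0 2 0 0 45"

```text
time: 15.6
ee_pos: [0.5375, -0.1485, 0.0363]
tcp_rot: [-179.8, 0.0, 101.5]
wrist_force: [-9.8, -2.9, 6.3]
opening: 0.0703
grasp_force: 4.8
```

Request:
send_rows --targets "0 1 0 0 45;0 1 0 0 45;0 1 0 0 45"

```text
time: 15.98
ee_pos: [0.5376, -0.1484, 0.0363]
tcp_rot: [-179.7, 0.0, 101.5]
wrist_force: [-13.0, -4.8, 7.9]
opening: 0.0701
grasp_force: 7.0
```

Request:
send_rows --targets "0 -4 0 0 45;0 -8 0 0 45;0 -8 -40 0 45;0 -8 -100 0 45;0 -8 -160 0 100;0 -8 -220 0 255;0 -8 -235 0 255;40 -8 -235 0 255;90 -8 -235 0 255;130 -8 -235 0 255;160 -8 -235 0 255;179 -8 -235 0 255;179 -8 -235 0 255;179 -8 -235 0 255"

```text
time: 17.73
ee_pos: [0.4963, 0.0257, 0.2713]
tcp_rot: [180.0, 0.0, 101.5]
wrist_force: [-0.3, 0.4, 0.9]
opening: -0.0003
grasp_force: 0.0
```

```bash
python3 -c "
from h import *
jl()
b=camera('scene')[150:310,220:400];a=camera('top')[150:240,260:380]
c=np.hstack([cv2.resize(b,(540,480),interpolation=cv2.INTER_CUBIC),cv2.copyMakeBorder(cv2.resize(a,(256,192)),0,288,0,0,0)]);cv2.imwrite('pics/home.png',c)"
```

```text
jig [-2.000e-01  1.477e+02  2.713e+02] F [-0.2  0.5  0.9] q [ 3. -1.  8. 99. -0. 81.] rot [180.    0.  101.5] t 17.725
```

View pics/home.png

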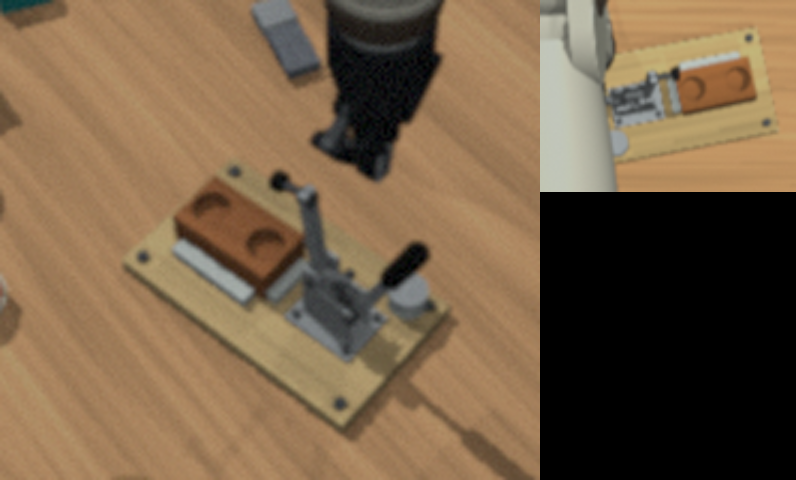

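The mould sits on the seat, touching the back fence along (215,270) and the side fence at (290,280). The arm and handle (405,265) are still open, and the gripper is clear above. Next I push the handle along its arc.

Request:
send_rows --targets "0 0 30 0 255;0 0 65 0 255;0 0 86 0 255;6 0 88 0 255;13 0 90 0 255;20 0 92 0 255;27 0 94 0 255;32 0 96 0 255;37 0 98 0 255;42 0 100 0 255;46 0 103 0 255;46 0 103 0 255"

```text
time: 19.32
ee_pos: [0.4868, 0.0715, 0.168]
tcp_rot: [-180.0, -0.0, 101.5]
wrist_force: [-0.2, -0.2, 0.2]
opening: -0.0
grasp_force: 0.0
```

```bash
python3 -c "
from h import *
jl()"
```

```text
jig [ -0.5 194.5 168. ] F [-0.2 -0.1  0.2] q [ 8. -4. -6. 88.  0. 87.] rot [-180.    -0.   101.5] t 19.325
```

Request:
send_rows --targets "5 0 3 0 255;9 0 6 0 255;13 0 9 0 255;17 0 12 0 255;21 0 15.5 0 255;25 0 19 0 255;28 0 23 0 255;32 0 27 0 255;32 0 27 0 255"

```text
time: 20.45
ee_pos: [0.4804, 0.1027, 0.1408]
tcp_rot: [-180.0, -0.0, 101.5]
wrist_force: [0.2, -0.1, -0.3]
opening: -0.0003
grasp_force: 0.0
```

```bash
python3 -c "
from h import *
jl()
b=camera('scene')[150:310,220:400]
cv2.imwrite('pics/mid.png',cv2.resize(b,(540,480),interpolation=cv2.INTER_CUBIC))"
```

```text
jig [ -0.5 226.4 140.8] F [ 0.2 -0.1 -0.3] q [12. -4. -9. 85.  0. 91.] rot [-180.    -0.   101.5] t 20.45
```

View pics/mid.png

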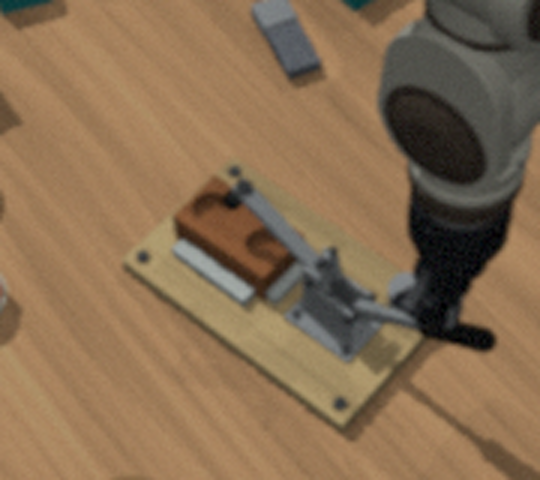

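The handle is swinging down under the fingers (grip at (460,335)) and the arm (285,220) is coming down onto the mould. I'll continue in small, felt steps.

Request:
send_rows --targets "3 0 4 0 255;6 0 8.5 0 255;9 0 13 0 255;12 0 17.5 0 255;14 0 21 0 255;15 0 23 0 255;15 0 23 0 255"

```text
time: 21.38
ee_pos: [0.4776, 0.1171, 0.1183]
tcp_rot: [180.0, 0.0, 101.5]
wrist_force: [0.1, -1.0, 1.6]
opening: -0.0002
grasp_force: 0.5
```

Request:
send_rows --targets "1 0 2 0 255;2 0 4 0 255;2.5 0 5 0 255;2.5 0 5 0 255"

```text
time: 21.88
ee_pos: [0.4773, 0.1195, 0.1134]
tcp_rot: [180.0, 0.0, 101.5]
wrist_force: [0.4, -3.4, 3.3]
opening: 0.0001
grasp_force: 2.3
```

Request:
send_rows --targets "1 0 2.5 0 255;2 0 5 0 255;2 0 5 0 255"

```text
time: 22.25
ee_pos: [0.4769, 0.1216, 0.1084]
tcp_rot: [180.0, 0.0, 101.5]
wrist_force: [1.4, -3.1, 5.3]
opening: 0.0001
grasp_force: 3.0
```

Request:
send_rows --targets "1 0 2.5 0 255;2 0 5 0 255;2 0 5 0 255"

```text
time: 22.62
ee_pos: [0.4765, 0.1234, 0.1035]
tcp_rot: [180.0, 0.0, 101.5]
wrist_force: [0.2, -3.4, 5.4]
opening: -0.0
grasp_force: 3.4
```

Request:
send_rows --targets "1 0 2.5 0 255;1.5 0 5 0 255;1.5 0 5 0 255"

```text
time: 23.0
ee_pos: [0.4762, 0.125, 0.0984]
tcp_rot: [180.0, -0.0, 101.5]
wrist_force: [-0.1, -2.0, 6.2]
opening: 0.0001
grasp_force: 3.2
```

Request:
send_rows --targets "1 0 2.5 0 255;1.5 0 5 0 255;1.5 0 5 0 255"

```text
time: 23.38
ee_pos: [0.4758, 0.1265, 0.0932]
tcp_rot: [180.0, -0.0, 101.5]
wrist_force: [0.6, -2.8, 4.8]
opening: -0.0001
grasp_force: 2.5
```

Past the peak and fading; now towards centre and the stop.

Request:
send_rows --targets "0.5 0 2.5 0 255;1 0 5 0 255;1 0 5 0 255"

```text
time: 23.75
ee_pos: [0.4753, 0.1276, 0.0879]
tcp_rot: [-180.0, -0.0, 101.5]
wrist_force: [-0.0, -0.4, 2.7]
opening: -0.0003
grasp_force: 1.3
```

Request:
send_rows --targets "0.5 0 2.5 0 255;1 0 5 0 255;1 0 5 0 255"

```text
time: 24.12
ee_pos: [0.475, 0.1284, 0.0827]
tcp_rot: [-179.9, -0.0, 101.5]
wrist_force: [0.3, -0.1, 0.1]
opening: 0.0001
grasp_force: 0.0
```

Request:
send_rows --targets "0.5 0 2.5 0 255;0.5 0 5 0 255;0.5 0 5 0 255"

```text
time: 24.5
ee_pos: [0.4754, 0.129, 0.0785]
tcp_rot: [180.0, -0.0, 101.5]
wrist_force: [-0.2, 0.8, 3.2]
opening: -0.0
grasp_force: 1.8
```

Request:
send_rows --targets "0 0 2 0 255;0 0 4 0 255;0 0 4 0 255"

```text
time: 24.88
ee_pos: [0.4765, 0.1294, 0.0765]
tcp_rot: [179.8, -0.0, 101.5]
wrist_force: [-1.5, 0.6, 18.1]
opening: 0.0002
grasp_force: 8.3
```

18 N on the stop means it is locked. I'll lift off and check.

Request:
send_rows --targets "0 0 -4 0 255;0 0 -12 0 255;0 0 -40 0 255;0 0 -90 0 255;0 0 -150 0 255;40 0 -170 0 255;90 0 -170 0 255;140 0 -170 0 255;180 0 -170 0 255;180 0 -170 0 255;180 0 -170 0 255;180 0 -170 0 255"

```text
time: 26.38
ee_pos: [0.4396, 0.3044, 0.2444]
tcp_rot: [180.0, 0.0, 101.4]
wrist_force: [-0.0, -0.2, 0.5]
opening: 0.0003
grasp_force: 0.0
```

```bash
python3 -c "
from h import *
jl()
b=camera('scene')[150:310,220:400];a=camera('top')[150:240,250:380]
c=np.hstack([cv2.resize(b,(400,356),interpolation=cv2.INTER_CUBIC),cv2.copyMakeBorder(cv2.resize(a,(400,277),interpolation=cv2.INTER_CUBIC),0,79,0,0,0)]);cv2.imwrite('pics/end.png',c)"
```

```text
jig [-2.000e-01  4.321e+02  2.444e+02] F [-0.1 -0.2  0.5] q [ 35.   3.  10.  96.  -0. 113.] rot [180.    0.  101.4] t 26.375
```

View pics/end.png

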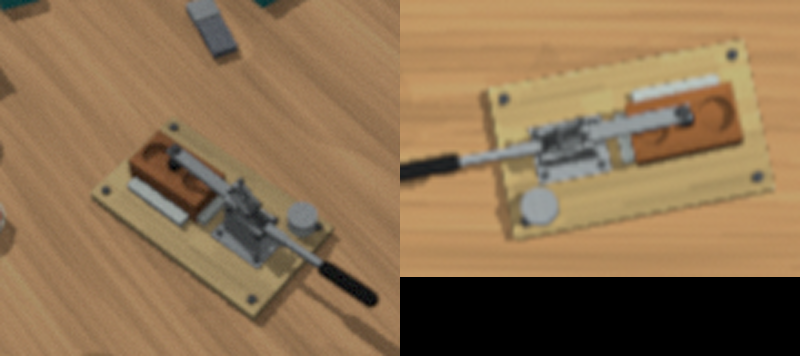

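The handle is down and locked, with its grip at (350,285). The pad presses on the middle of the mould at (175,158), the mould is flush with both fences, and the tin has not moved. Handing in.

```bash
python3 -c "
from workcell import ticket
print(ticket.job_done())"
```

```text
the job is handed in; nothing more can be done
None
```

The mould is flat on the board and flush against both fences, and the clamp is locked on it (18 N felt at the stop); the job was handed in at about 26 s, and nothing else on the table was touched.

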